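# Gauge a yoke plate from the pinned parts case

### The job

Check the thickness of the yoke plate kept in the grey parts case: draw the pin out of the hasp staple and lay it on the bench, lift the lid off and lay it flat on the bench, then take the horseshoe-shaped yoke out, lay it on the bed of the thickness gauge and slide it, round closed end first, under the low head until it is fully home against both stop pins. Then push the gauge lever all the way down so that the probe foot rests on the yoke, and leave it like that; do not push the other things on the bench about.

Things in the scene. Friction and masses are not known exactly. Their poses are not given: they have to be found in the camera images.
- case: Grey steel parts case, fixed, 124 x 164 mm (x, y), 46 mm high, walls 4 mm. Origin: centre of its underside, on the bench; z up, -x is its front. A wooden insert fills it to 34 mm above the bench, so the walls stand 12 mm over it; inside 116 x 156 mm. The yoke lies on the insert. Mid-front a 38 mm wide bracket, top 39 mm above the bench, reaches to x = -102 mm and carries the staple.
- staple (a point): Middle of the opening of the staple, a wire loop (opening 9 mm wide, wire 4 mm, top 64 mm above the bench) standing on the case's bracket, 82 mm in front of the case's origin. Axes as the case. The lid's slotted tongue lies over it; the pin passes through it along the case's x, above the tongue.
- pin_grip (a point): Middle of the black grip (cylinder, 16 mm diameter, 24 mm long, along x) of the loose retaining pin; a 6 mm steel rod runs from it along +x to 75 mm from here. In place it lies level along the case's x, the grip 120 mm in front of the case's origin, 54 mm above the bench. It draws straight out toward the case's front (-x): after 45 mm it is out of the staple, after 85 mm clear of the bracket.
- lid_knob (a point): Middle of the head of the black knob (23 mm diameter, head 13 mm high) in the centre of the loose grey lid, a 128 x 168 mm plate (x, y), 300 g. Plate top 20.5 mm below here; lowest edge (inner lip, 3 mm play in the case) 33.5 mm below. A 40 mm wide slotted tongue reaches 102 mm from the centre toward -x. Lifts straight up once the pin is out; the lip and tongue are free after 20 mm.
- lid: The same lid; origin: centre of the underside of its lip, so z = 0 when it lies flat on the bench. Bench left free for laying things (robot's frame, m): x 0.36 to 0.53, y -0.11 to 0.10, and at x 0.43 to 0.53 on to y = 0.21. To the left a vice, 150 mm high, fills x < 0.40, y > 0.12; to the right the flap of a card box, 170 mm high, x < 0.51, y < -0.35.
- yoke_mid (a point): Centre (half-way up) of the loose horseshoe-shaped bare steel yoke plate, 8 mm thick, 72 x 72 mm, 60 g. +x points to the round closed end (a circle of 36 mm radius about here). Two straight legs, each 21 mm wide (15 to 36 mm off the centre line in +y and -y), end 36 mm from here toward -x; the 30 mm slot between them is open at -x. The web spans x = 11 to 36 mm.
- gauge: Bench thickness gauge, fixed: a flat level steel bed 120 mm wide (y), its top 20 mm above the bench, from x = -105 to 125 mm. Origin: on the bench under the middle of the head's front face; z up; work is slid in along +x. Axes as for seat, mouth. Two 8 mm stop pins stand under the head at x = 42.6 mm, 20 mm either side of the centre line.
- seat (a point): Where the centre of the yoke (yoke_mid) comes to lie when its round end is home against both stop pins: 8 mm behind the head's front face, on the centre line, 4 mm over the bed. The legs then stand 28 mm out in front of the head. Axes as the gauge.
- lever (a joint): Angle of the gauge's lever, rad: 0 raised, 0.9 fully down (hard stop). It stays where it is left and moves under about 2 to 4 N at its ball. It starts at 0 to 0.12. The probe foot comes down 10 mm per rad, meets the seated yoke at about 0.55 rad and then its spring gives way.
- lever_knob (a point): Centre of the black ball (24 mm) of the lever, on the gauge's left: y = 105 mm in the gauge's frame. The lever turns about the gauge's y through x = 45, z = 87 mm, radius to the ball 115 mm. At 0 it points forward (-x) and 0.70 rad upward, at 0.9 forward and 0.20 rad downward, the ball then 64 mm above the bench.
- foot: Round steel probe foot, 12 mm diameter, inside the throat of the gauge. Origin: centre of its lower face.
- coil_a: Bystander: wound copper coil, 41 x 44 x 53 mm.
- coil_b: Bystander: wound copper coil, 42 x 46 x 53 mm.
- mouth (a point): Point on the bed under the middle of the head's front face, 20 mm above the bench. The head is a dark block from here backward, 64 mm wide; underside 15 mm over the bed, top 136 mm above the bench. A round dial of 30 mm radius stands 9 mm out of its front, 61 to 121 mm above the bench. The raised probe foot hangs 13.5 mm over the bed or up to 1.2 mm lower.
- bracket_a: Bystander: brass Z bracket lying flat, 72 x 44 x 17 mm.

How it is judged:
By the outcome, as a careful person would: the job done as asked, in the order asked, and still so for the second after the job is handed in, with the robot touching nothing.
It also fails if it takes over 72 s, if anything falls off the work surface, if the arm or the gripper's body presses on something with over 40 N, if the wrist force passes 120 N, or if a joint passes its speed limit or range.

### The arm

A 6-joint arm with a two-finger parallel gripper is mounted at the origin on a cart in front of the work surface, level with it; the furniture and walls round the work are solid. World frame = base frame: x ahead of the robot, y to its left, z up, the work surface at z = 0. Lengths are in m, angles in rad, forces in N, time in s.
With the tool pointing down it reaches from about 0.3 to 0.775 m from the base axis. Payload 14.6 kg.
Tool frame: the origin (TCP) lies midway between the tips of the shut fingers; the grasp point (between the pads) lies 19 mm behind it; z points along the fingers, y is the line along which they close (so a half turn about z gives the same grasp; the last joint's range is limited). The gripper opens to 94 mm and grips with 3 to 60 N. Pads are 16 mm wide; open, the fingers measure 119 mm over their backs; the gripper's body (75 mm by 177 mm) begins 78 mm behind the grasp point.
Start: joints at [1.066, 0.3, 1.521, -0, 1.321, -0.067], TCP at [0.233, 0.498, 0.205] pointing down, gripper open.
Joint ranges: [-3.03, 3.03], [-0.79, 2.21], [0.23, 2.52], [-1.04, 4.18], [0, 3.07], [-2.55, 2.55]. Speed limits (rad/s): [2.22, 2.22, 2.57, 3.14, 3.14, 3.14].

### API

Orientations are given as [roll, pitch, yaw] about the fixed x, y, z axes, in that order (R = Rz(yaw) Ry(pitch) Rx(roll)).
In Python, from station import ctrl gives the robot as it stands. The module is installed in compiled form; this text tells all that it offers.
- The arm moves only by the tool servo_tool, never from a script. Its argument "plan" is a list of rows, each a list of 7 numbers: the opening in per cent of the stroke, from 0 (shut) to 100 (fully open), then the shift along the tool's x, y, z in m, then the turn, a rotation vector about the tool's x, y, z in rad. A call has exactly 8 rows; each row shifts and turns the commanded pose from where the row before left it, along the tool's axes as they then stand; what a row does not reach is not made up. A row lasts 1/8 s, in which the tool goes at most 62.5 mm and 10.7 degrees, less where a joint would pass 70% of its speed; a pose out of reach is approached as far as the arm can. A call with a gripper value outside its range is refused whole. The fingers move at their own pace and stop on an object; "force" is the grip in N (left out, the last holds). Time passes only in rows, so rows that do not move let the fingers close, or fill a call up. It gives the time, the measured TCP pose, the force, the opening and the grip force at its end, in the units of the state.
- ctrl.get_obs(): the state, without advancing time (a new reading comes with each control period).
- ctrl.camera(name): name is "scene" or "top"; returns a dict with "pixels" (480x640x3 uint8, red, green, blue), "z_map" (480x640 float32, m along the optical axis (not along the pixel's ray), 0 where there is no reading), "mtx" (3x3 intrinsics, pixels), "dist" ([k1, k2, p1, p2, k3] as OpenCV has them; the pictures are not rectified), "pose" (4x4, takes a point from camera to world coordinates). Camera axes: x right, y up, looking along -z (the intrinsics and any distortion apply to the point x, -y, -z); pixel columns grow to the right and rows downward; lengths in m; the calibration is good to about 2 mm. A picture is of the moment at which its call begins.
- ctrl.hand_in(): hands the job in; it is judged then, once.
The state is a dict: "time_s": time; "qpos": joint angles; "joint_vel": joint speeds; "tau": joint torques, N m; "ee_pos": TCP position; "eef_rot": TCP orientation; "force": force on the tool from outside, world axes, zero at the start; "moment": the same for the moment, N m; "grip_width": finger opening in m; "grip_force": force on a finger pad.
Only numpy, scipy, OpenCV 4.12 (cv2) and the standard library are available. Lean on these libraries where they do the work, as an engineer would, in place of code of your own. Each camera call takes 0.05 s, during which the arm holds its last target. There are 200 camera calls.

## Working session

There is one attempt and no reset: what is moved stays moved. The work goes in short steps, Python scripts to look and compute and a tool call to move; the robot and the scene stay as the last step left them, time stands still between calls to the robot, and variables do not carry over. Pictures are saved under pics/ and viewed, at most 10 in all, crops included, and the job is handed in when it is done.

Besides the shell and the picture viewer there is one more tool, called after ">>>" by a JSON object that holds its "name" and its "arguments", one argument or row to a line. servo_tool: Moves the arm, as the interface text tells. Its arguments: {"type":"object","properties":{"plan":{"type":"array","items":{"type":"array","items":{"type":"number"}}},"force":{"type":"number"}},"required":["plan"]}

```bash
mkdir -p pics
cat > h.py <<'E'
import numpy as np, cv2
from station import ctrl
def snap(n,f=None):
    c=ctrl.camera(n)
    if f: cv2.imwrite('pics/'+f,c['pixels'][:,:,::-1])
    return c
def cloud(c):
    h,w=c['z_map'].shape
    u,v=np.meshgrid(np.arange(w),np.arange(h))
    p=cv2.undistortPoints(np.stack([u,v],-1).reshape(-1,1,2).astype(np.float64),c['mtx'],np.array(c['dist'])).reshape(h,w,2)
    z=c['z_map']
    P=np.stack([p[...,0]*z,-p[...,1]*z,-z],-1)
    T=np.array(c['pose'])
    W=P@T[:3,:3].T+T[:3,3]
    W[z==0]=np.nan
    return W
E
python3 - <<'E'
from h import *
for n in ('top','scene'):
    c=snap(n,n+'0.png'); print(n,np.round(c['pose'],3).tolist(),np.round(c['mtx'],1).tolist(),c['dist'])
    np.savez(n+'0.npz',W=cloud(c),px=c['pixels'])
o=ctrl.get_obs();print(o)
E
```

```text
top [[-0.017, 0.994, -0.106, 0.487], [-1.0, -0.017, -0.003, -0.028], [-0.004, 0.106, 0.994, 1.273], [0.0, 0.0, 0.0, 1.0]] [[620.3, 0.0, 314.1], [0.0, 620.3, 247.1], [0.0, 0.0, 1.0]] [-0.01197487  0.          0.          0.          0.        ]
scene [[0.886, 0.318, -0.338, 0.233], [-0.464, 0.638, -0.615, -0.656], [0.02, 0.702, 0.712, 0.865], [0.0, 0.0, 0.0, 1.0]] [[519.1, 0.0, 318.1], [0.0, 519.1, 236.3], [0.0, 0.0, 1.0]] [-0.02167974  0.          0.          0.          0.        ]
{'time_s': 0.1, 'qpos': array([ 1.06638077e+00,  3.00398202e-01,  1.52152507e+00, -1.45519258e-05,
        1.32069739e+00, -6.66217959e-02]), 'joint_vel': array([ 0.00170522, -0.00145382, -0.00277016,  0.0003881 ,  0.0001017 ,
        0.00025574]), 'tau': array([ 1.68034916e-03, -5.32648158e+01, -3.53279579e+01,  7.08686910e-02,
        2.36207078e-02, -2.61178923e-05]), 'ee_pos': array([0.23306999, 0.4979123 , 0.20495001]), 'eef_rot': array([-3.14056599e+00, -5.43728776e-05,  2.70380248e+00]), 'force': array([ 0.31852044,  0.76388236, -0.90052676]), 'moment': array([-0.01922856, -0.05652518,  0.02258254]), 'grip_force': 0.0, 'grip_width': 0.0942383561319289}
```

View pics/top0.png

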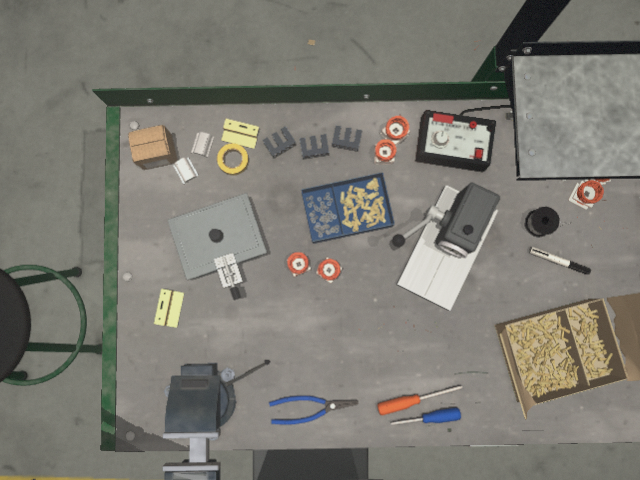

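View pics/scene0.png

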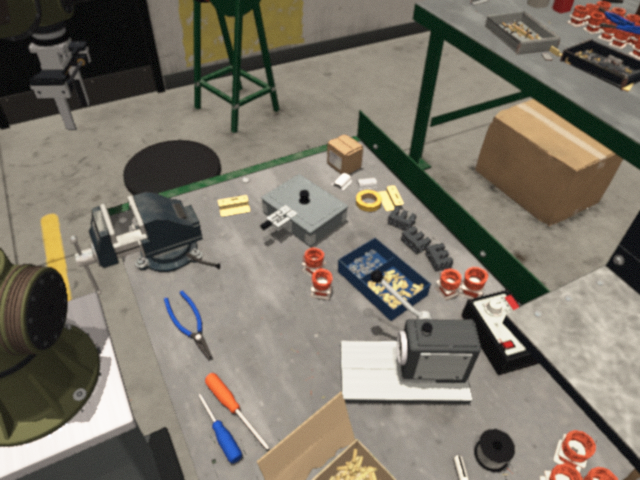

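The top view shows the case at (217,237) with its pin toward (237,293), the gauge with its head at (470,220) and lever ball at (397,240), coils at (298,263) and (329,269), and a brass bracket at (169,308). The scene view agrees.

Run:
```python
from h import *
d=np.load('top0.npz');W=d['W'];px=d['px'].astype(int)
def reg(x0,x1,y0,y1):
    m=np.zeros(W.shape[:2],bool);m[y0:y1,x0:x1]=1;return m
def rect(m,n):
    P=W[m]; r=cv2.minAreaRect((P[:,:2]*1000).astype(np.float32)); print(n,m.sum(),'c',np.round(r[0],1),'s',np.round(r[1],1),'a',round(r[2],2),'z',np.round(np.nanpercentile(P[:,2],[5,50,95]),4), np.round(P.mean(0),4))
z=W[...,2]
b=reg(260,420,300,380); print('bench z',np.nanmedian(z[b]))
# histogram
c=reg(155,280,185,300)
lid=c&(z>.040)&(z<.056)
# erode away tongue
k=cv2.morphologyEx(lid.astype(np.uint8),cv2.MORPH_OPEN,np.ones((31,31)))>0
rect(lid,'lid+tongue');rect(k,'lid')
dark=(px.max(2)<70)
kn=reg(205,230,225,248)&dark; rect(kn&(z>.06),'knob')
pg=reg(225,250,282,305)&dark; rect(pg&(z>.03),'pin')
g=reg(390,505,170,315)
bed=g&(z>.012)&(z<.028); rect(cv2.morphologyEx(bed.astype(np.uint8),cv2.MORPH_OPEN,np.ones((5,5)))>0,'bed')
hd=g&(z>.125)&(z<.15); rect(hd,'head')
bl=reg(385,410,228,252)&dark; rect(bl&(z>.08),'ball')
rect(g&(z>.15),'?') if (g&(z>.15)).any() else 0
for n,r in dict(ca=(283,313,248,280),cb=(314,345,255,285),br=(150,190,285,330),vice=(160,275,355,430)).items():
    m=reg(*r)&(z>.008); rect(m,n)
```

```text
bench z -0.0009016910193380134
lid+tongue 5389 c [611.5 158.1] s [196.7 168.8] a 17.92 z [0.047  0.0512 0.0549] [0.6385 0.1662 0.0511]
lid 0 c [0. 0.] s [0. 0.] a 0.0 z nan [nan nan nan]
knob 25 c [639.5 162.8] s [10.4 21.4] a 55.18 z [0.0677 0.0746 0.0801] [0.6382 0.1618 0.0743]
pin 44 c [530.  131.3] s [21.1 13.4] a 14.93 z [0.0561 0.0595 0.0625] [0.5306 0.1301 0.0596]
bed 3734 c [ 616.4 -295.8] s [119.6 231.7] a 62.97 z [0.015  0.0191 0.0233] [ 0.5835 -0.2709  0.0191]
head 2228 c [ 642.4 -294.5] s [103.9 193.1] a 36.82 z [0.1299 0.1387 0.1434] [ 0.6589 -0.3126  0.1378]
ball 116 c [ 615.2 -177. ] s [20.9 20.4] a 84.5 z [0.1575 0.165  0.1691] [ 0.6153 -0.1764  0.1648]
? 226 c [ 626.  -239.7] s [ 23.2 147.7] a 9.83 z [0.1527 0.1616 0.1687] [ 0.6218 -0.2218  0.1608]
ca 387 c [586.9   7.5] s [43.  40.9] a 26.54 z [0.0188 0.0382 0.0514] [0.5866 0.0073 0.0363]
cb 393 c [573.1 -55.4] s [45.  40.8] a 53.48 z [0.0187 0.04   0.051 ] [ 0.5731 -0.0546  0.0366]
br 414 c [504.5 281.1] s [28.1 72.2] a 81.18 z [0.0115 0.0163 0.0207] [0.5045 0.2823 0.0161]
vice 4238 c [328.3 170.3] s [133.7 218.7] a 1.92 z [0.013  0.1134 0.1461] [0.3374 0.187  0.0996]
  return np.nanmean(a, axis, out=out, keepdims=keepdims)
<stdin>:6: RuntimeWarning: Mean of empty slice.
  ret = um.true_divide(
```

```bash
cat >> h.py <<'E'
from scipy.spatial.transform import Rotation as Ro, Slerp
CASE=(np.array([.6439,.1686,0]),.3127); G=(np.array([.6075,-.2913,0]),-.4718)
def w(f,x,y,z): return f[0]+Ro.from_euler('z',f[1]).apply([x,y,z])
def down(yaw,tilt=0): # tilt>0: tips lean toward tool +x, body toward -x
    return Ro.from_euler('z',yaw)*Ro.from_euler('x',np.pi)*Ro.from_euler('y',tilt)
def plan(wps,start=None):
    """wps: list of (pos, Rot, nrows); prints rows of shifts (m) and turns (rad)"""
    o=ctrl.get_obs(); p=o['ee_pos'];R=Ro.from_euler('xyz',o['eef_rot'])
    if start: p,R=start
    print('at',np.round(p,4),np.round(o['eef_rot'],3),'t',o['time_s'])
    for q,S,n in wps:
        S=S or R; s=Slerp([0,1],Ro.concatenate([R,S])); q=np.array(q)
        for i in range(n):
            a=p+(q-p)*i/n;b=p+(q-p)*(i+1)/n;A=s(i/n);B=s((i+1)/n)
            d=A.inv().apply(b-a);r=(A.inv()*B).as_rotvec()
            print([float(v) for v in np.round(d,4)]+[float(v) for v in np.round(r,3)],round(np.linalg.norm(b-a)*1000),round(np.degrees(np.linalg.norm(r)),1))
        p,R=q,S; print('-')
E
python3 - <<'E'
from h import *
g=w(CASE,-121,0,0)if 0 else w(CASE,-.121,0,0); print(g)
R=down(3.454)
plan([([g[0],g[1],.2],R,9),([g[0],g[1],.043],R,4),(w(CASE,-.121-.092,0,.043),R,3),([.448,.13,.043],down(np.pi),2)])
E
```

```text
[0.52876772 0.13137691 0.        ]
at [0.2331 0.4979 0.205 ] [-3.141 -0.     2.704] t 0.1
[-0.047, -0.023, 0.0006, -0.0, -0.0, -0.083] 52 4.8
[-0.0449, -0.0268, 0.0006, -0.0, -0.0, -0.083] 52 4.8
[-0.0426, -0.0304, 0.0006, -0.0, -0.0, -0.083] 52 4.8
[-0.0399, -0.0339, 0.0006, -0.0, -0.0, -0.083] 52 4.8
[-0.0369, -0.0371, 0.0006, -0.0, -0.0, -0.083] 52 4.8
[-0.0337, -0.04, 0.0006, -0.0, -0.0, -0.083] 52 4.8
[-0.0303, -0.0427, 0.0006, -0.0, -0.0, -0.083] 52 4.8
[-0.0266, -0.0451, 0.0006, -0.0, -0.0, -0.083] 52 4.8
[-0.0228, -0.0471, 0.0006, -0.0, -0.0, -0.083] 52 4.8
-
[0.0, -0.0, 0.0393, 0.0, 0.0, 0.0] 39 0.0
[0.0, -0.0, 0.0393, 0.0, 0.0, 0.0] 39 0.0
[0.0, -0.0, 0.0393, 0.0, 0.0, 0.0] 39 0.0
[0.0, -0.0, 0.0393, 0.0, 0.0, 0.0] 39 0.0
-
[0.0307, -0.0, -0.0, 0.0, 0.0, 0.0] 31 0.0
[0.0307, -0.0, -0.0, 0.0, 0.0, 0.0] 31 0.0
[0.0307, -0.0, -0.0, 0.0, 0.0, 0.0] 31 0.0
-
[-0.0074, 0.0118, 0.0, -0.0, -0.0, 0.156] 14 8.9
[-0.0054, 0.0128, 0.0, -0.0, -0.0, 0.156] 14 8.9
-
```

>>> {"name": "servo_tool", "arguments": {
  "plan": [
    [60, -0.047, -0.023, 0, 0, 0, -0.083],
    [60, -0.045, -0.027, 0, 0, 0, -0.083],
    [60, -0.0425, -0.0305, 0, 0, 0, -0.083],
    [60, -0.04, -0.034, 0, 0, 0, -0.083],
    [60, -0.037, -0.037, 0, 0, 0, -0.083],
    [60, -0.034, -0.04, 0, 0, 0, -0.083],
    [60, -0.03, -0.0425, 0, 0, 0, -0.083],
    [60, -0.0265, -0.045, 0, 0, 0, -0.083]
  ]
}}

```text
time_s: 1.1
ee_pos: [0.4964, 0.1703, 0.2053]
eef_rot: [3.142, -0.0, -2.913]
force: [0.9, -0.2, 0.6]
grip_width: 0.0564
grip_force: 0.0
```

>>> {"name": "servo_tool", "arguments": {
  "plan": [
    [60, -0.023, -0.047, 0, 0, 0, -0.083],
    [60, 0, 0, 0.04, 0, 0, 0],
    [60, 0, 0, 0.03, 0, 0, 0],
    [60, 0, 0, 0.02, 0, 0, 0],
    [60, 0, 0, 0, 0, 0, 0],
    [60, 0, 0, 0, 0, 0, 0],
    [60, 0, 0, 0, 0, 0, 0],
    [60, 0, 0, 0, 0, 0, 0]
  ]
}}

```text
time_s: 2.1
ee_pos: [0.5288, 0.1313, 0.1161]
eef_rot: [-3.141, 0.001, -2.832]
force: [-0.3, -0.1, -0.0]
grip_width: 0.0562
grip_force: 0.0
```

Run:
```python
from h import *
c=snap('scene'); im=c['pixels'][140:300,180:400,::-1]
cv2.imwrite('pics/a1.png',cv2.resize(im,None,fx=3.5,fy=3.5))
g=w(CASE,-.121,0,.043); plan([(g,down(3.454),1)])
```

```text
at [0.5287 0.1313 0.1159] [-3.142e+00  1.000e-03 -2.832e+00] t 2.15
[-0.0001, 0.0001, 0.0729, -0.0, 0.001, -0.003] 73 0.2
-
```

View pics/a1.png

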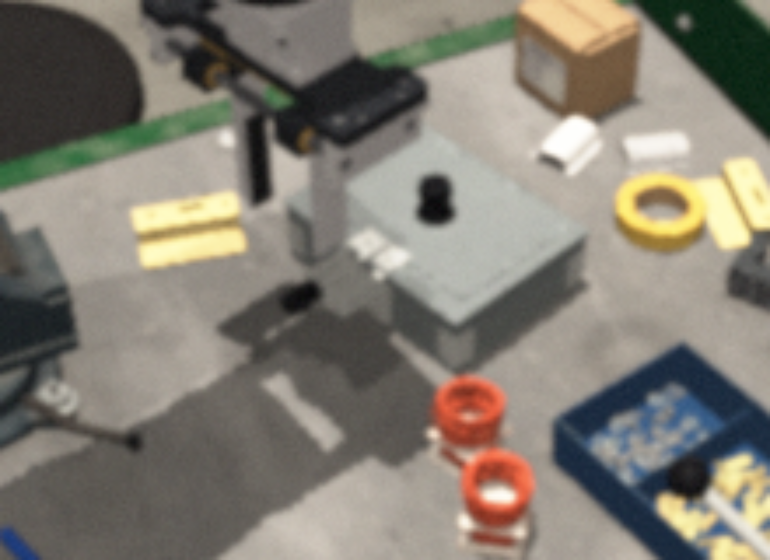

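The open fingers are above the black pin grip at crop (298,297), with black pads running close to the tips. Descend and grip.

>>> {"name": "servo_tool", "arguments": {
  "plan": [
    [60, 0, 0, 0.035, 0, 0, 0],
    [60, 0, 0, 0.028, 0, 0, 0],
    [60, 0, 0, 0.01, 0, 0, 0],
    [60, 0, 0, 0, 0, 0, 0],
    [5, 0, 0, 0, 0, 0, 0],
    [5, 0, 0, 0, 0, 0, 0],
    [5, 0, 0, 0, 0, 0, 0],
    [5, 0, 0, 0, 0, 0, 0]
  ],
  "force": 25
}}

```text
time_s: 3.15
ee_pos: [0.5286, 0.1312, 0.0427]
eef_rot: [-3.142, 0.0, -2.832]
force: [0.3, 0.3, -0.0]
grip_width: 0.0198
grip_force: 0.0
```

>>> {"name": "servo_tool", "arguments": {
  "plan": [
    [5, 0, 0, 0, 0, 0, 0],
    [5, 0, 0, 0, 0, 0, 0],
    [5, 0, 0, 0, 0, 0, 0],
    [5, 0.01, 0, 0, 0, 0, 0],
    [5, 0.02, 0, 0, 0, 0, 0],
    [5, 0.025, 0, 0, 0, 0, 0],
    [5, 0.02, 0, 0, 0, 0, 0],
    [5, 0.017, 0, 0, 0, 0, 0]
  ]
}}

```text
time_s: 4.15
ee_pos: [0.4395, 0.1029, 0.0424]
eef_rot: [3.142, -0.0, -2.832]
force: [0.0, -0.6, -0.4]
grip_width: 0.0152
grip_force: 24.9
```

>>> {"name": "servo_tool", "arguments": {
  "plan": [
    [5, -0.008, 0.0115, 0, 0, 0, 0.155],
    [5, -0.006, 0.0125, 0, 0, 0, 0.155],
    [5, 0, 0, 0.02, 0, 0, 0],
    [5, 0, 0, 0.012, 0, 0, 0],
    [5, 0, 0, 0.005, 0, 0, 0],
    [5, 0, 0, 0.002, 0, 0, 0],
    [5, 0, 0, 0, 0, 0, 0],
    [22, 0, 0, 0, 0, 0, 0]
  ]
}}

```text
time_s: 5.15
ee_pos: [0.4492, 0.1299, 0.0038]
eef_rot: [3.141, 0.001, 3.141]
force: [-0.2, 0.4, 0.6]
grip_width: 0.02
grip_force: 0.0
```

>>> {"name": "servo_tool", "arguments": {
  "plan": [
    [24, 0, 0, 0, 0, 0, 0],
    [35, 0, 0, 0, 0, 0, 0],
    [45, 0, 0, 0, 0, 0, 0],
    [45, 0, 0, -0.02, 0, 0, 0],
    [45, 0, 0, -0.04, 0, 0, 0],
    [45, 0, 0, -0.05, 0, 0, 0],
    [45, 0, 0, -0.03, 0, 0, 0],
    [45, 0, 0, 0, 0, 0, 0]
  ]
}}

```text
time_s: 6.15
ee_pos: [0.4499, 0.1301, 0.1453]
eef_rot: [3.141, 0.004, 3.141]
force: [0.3, 0.2, -0.1]
grip_width: 0.042
grip_force: 0.0
```

Run:
```python
from h import *
c=snap('top','t2.png'); W=cloud(c); px=c['pixels'].astype(int); z=W[...,2]
o=ctrl.get_obs()['ee_pos'];print(o)
m=(px.max(2)<80)&(abs(W[...,0]-.64)<.03)&(abs(W[...,1]-.165)<.03)&(z>.06)
vs,us=np.nonzero(m);print('knob px',us.mean(),vs.mean(),m.sum(),W[m].mean(0),np.nanpercentile(z[m],[5,95]))
cs=snap('scene');W2=cloud(cs);p2=cs['pixels'].astype(int)
m=(p2.max(2)<70)&(abs(W2[...,0]-.64)<.03)&(abs(W2[...,1]-.165)<.03)&(W2[...,2]>.058)
print('scene knob',m.sum(),W2[m].mean(0),W2[m].min(0),W2[m].max(0))
im=cs['pixels'][150:290,170:370,::-1]
cv2.imwrite('pics/a2.png',cv2.resize(im,None,fx=3.5,fy=3.5))
k=w(CASE,0,0,0);R=down(1.884);print(k)
plan([([.52,.14,.14],down(2.5),3),([k[0],k[1],.12],R,4),([k[0],k[1],.054],R,3)])
```

```text
[0.44915419 0.12990307 0.14358375]
knob px 215.49333333333334 234.86666666666667 75 [0.64223853 0.16638629 0.07638694] [0.06938582 0.0814484 ]
scene knob 69 [0.64208373 0.16112155 0.07324063] [0.63401389 0.1510489  0.05941129] [0.65206287 0.17308562 0.08026929]
[0.6439 0.1686 0.    ]
at [0.4487 0.1298 0.1426] [-3.141e+00 -1.000e-03  3.141e+00] t 6.25
[-0.0238, 0.0034, 0.0009, -0.0, -0.0, 0.214] 24 12.2
[-0.0225, 0.0084, 0.0009, -0.0, -0.0, 0.214] 24 12.2
[-0.0202, 0.013, 0.0009, -0.0, -0.0, 0.214] 24 12.2
-
[-0.0205, 0.0243, 0.005, 0.0, -0.0, 0.154] 32 8.8
[-0.0166, 0.0271, 0.005, 0.0, -0.0, 0.154] 32 8.8
[-0.0122, 0.0293, 0.005, -0.0, -0.0, 0.154] 32 8.8
[-0.0076, 0.0309, 0.005, 0.0, -0.0, 0.154] 32 8.8
-
[0.0, -0.0, 0.022, 0.0, 0.0, 0.0] 22 0.0
[0.0, -0.0, 0.022, 0.0, 0.0, 0.0] 22 0.0
[0.0, -0.0, 0.022, 0.0, 0.0, 0.0] 22 0.0
-
```

View pics/a2.png

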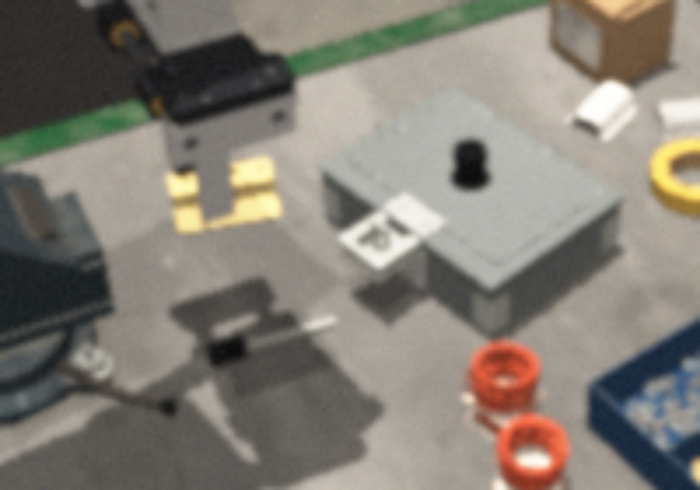

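The pin lies on the bench (grip at (228,350) in the crop) and the staple is free. Knob next.

Run:
```python
from h import *
R=down(1.884)
plan([([.643,.167,.13],R,8),([.643,.167,.055],R,3)])
print('lay');plan([([.643,.167,.115],R,2),([.466,-.022,.115],down(np.pi/2),7)],start=(np.array([.643,.167,.055]),R))
```

```text
at [0.4487 0.1298 0.1426] [-3.141e+00 -1.000e-03  3.141e+00] t 6.25
[-0.0243, 0.0047, 0.0016, -0.0, -0.0, 0.157] 25 9.0
[-0.0233, 0.0084, 0.0016, -0.0, -0.0, 0.157] 25 9.0
[-0.0217, 0.0119, 0.0016, -0.0, -0.0, 0.157] 25 9.0
[-0.0195, 0.0152, 0.0016, -0.0, -0.0, 0.157] 25 9.0
[-0.0169, 0.0181, 0.0016, -0.0, -0.0, 0.157] 25 9.0
[-0.0139, 0.0205, 0.0016, -0.0, -0.0, 0.157] 25 9.0
[-0.0105, 0.0224, 0.0016, -0.0, -0.0, 0.157] 25 9.0
[-0.0069, 0.0238, 0.0016, -0.0, -0.0, 0.157] 25 9.0
-
[0.0, -0.0, 0.025, 0.0, 0.0, 0.0] 25 0.0
[0.0, -0.0, 0.025, 0.0, 0.0, 0.0] 25 0.0
[0.0, -0.0, 0.025, 0.0, 0.0, 0.0] 25 0.0
-
lay
at [0.643 0.167 0.055] [-3.141e+00 -1.000e-03  3.141e+00] t 6.25
[0.0, 0.0, -0.03, 0.0, 0.0, 0.0] 30 0.0
[0.0, 0.0, -0.03, 0.0, 0.0, 0.0] 30 0.0
-
[-0.0179, -0.0324, -0.0, -0.0, -0.0, 0.045] 37 2.6
[-0.0193, -0.0315, -0.0, 0.0, -0.0, 0.045] 37 2.6
[-0.0207, -0.0306, -0.0, -0.0, -0.0, 0.045] 37 2.6
[-0.0221, -0.0297, -0.0, 0.0, -0.0, 0.045] 37 2.6
[-0.0234, -0.0287, -0.0, 0.0, -0.0, 0.045] 37 2.6
[-0.0246, -0.0276, -0.0, -0.0, -0.0, 0.045] 37 2.6
[-0.0258, -0.0265, -0.0, 0.0, -0.0, 0.045] 37 2.6
-
```

>>> {"name": "servo_tool", "arguments": {
  "plan": [
    [50, -0.0245, 0.0045, 0.0015, 0, 0, 0.157],
    [50, -0.0235, 0.0085, 0.0015, 0, 0, 0.157],
    [50, -0.0215, 0.012, 0.0015, 0, 0, 0.157],
    [50, -0.0195, 0.015, 0.0015, 0, 0, 0.157],
    [50, -0.017, 0.018, 0.0015, 0, 0, 0.157],
    [50, -0.014, 0.0205, 0.0015, 0, 0, 0.157],
    [50, -0.0105, 0.0225, 0.0015, 0, 0, 0.157],
    [50, -0.007, 0.024, 0.0015, 0, 0, 0.157]
  ]
}}

```text
time_s: 7.25
ee_pos: [0.6442, 0.1669, 0.129]
eef_rot: [-3.139, -0.0, 1.88]
force: [0.5, 0.4, 0.3]
grip_width: 0.0472
grip_force: 0.0
```

>>> {"name": "servo_tool", "arguments": {
  "plan": [
    [50, 0, 0, 0.03, 0, 0, 0],
    [50, 0, 0, 0.025, 0, 0, 0],
    [50, 0, 0, 0.015, 0, 0, 0],
    [50, 0, 0, 0.005, 0, 0, 0],
    [50, 0, 0, 0, 0, 0, 0],
    [10, 0, 0, 0, 0, 0, 0],
    [10, 0, 0, 0, 0, 0, 0],
    [10, 0, 0, 0, 0, 0, 0]
  ],
  "force": 40
}}

```text
time_s: 8.25
ee_pos: [0.6443, 0.1669, 0.0569]
eef_rot: [3.141, 0.0, 1.885]
force: [-1.2, 0.4, 3.0]
grip_width: 0.0216
grip_force: 40.0
```

>>> {"name": "servo_tool", "arguments": {
  "plan": [
    [10, 0, 0, 0, 0, 0, 0],
    [10, 0, 0, 0, 0, 0, 0],
    [10, 0, 0, 0, 0, 0, 0],
    [10, 0, 0, -0.01, 0, 0, 0],
    [10, 0, 0, -0.015, 0, 0, 0],
    [10, 0, 0, -0.015, 0, 0, 0],
    [10, 0, 0, -0.02, 0, 0, 0],
    [10, 0, 0, 0, 0, 0, 0]
  ]
}}

```text
time_s: 9.25
ee_pos: [0.645, 0.167, 0.1189]
eef_rot: [3.138, 0.0, 1.885]
force: [0.3, 0.8, -2.2]
grip_width: 0.0213
grip_force: 40.0
```

>>> {"name": "servo_tool", "arguments": {
  "plan": [
    [10, -0.018, -0.0325, 0, 0, 0, 0.045],
    [10, -0.0195, -0.0315, 0, 0, 0, 0.045],
    [10, -0.0205, -0.0305, 0, 0, 0, 0.045],
    [10, -0.022, -0.0295, 0, 0, 0, 0.045],
    [10, -0.0235, -0.0285, 0, 0, 0, 0.045],
    [10, -0.0245, -0.0275, 0, 0, 0, 0.045],
    [10, -0.026, -0.0265, 0, 0, 0, 0.045],
    [10, 0, 0, 0.02, 0, 0, 0]
  ]
}}

```text
time_s: 10.25
ee_pos: [0.4671, -0.0236, 0.0972]
eef_rot: [3.139, 0.0, 1.567]
force: [-0.2, 0.1, -3.6]
grip_width: 0.0213
grip_force: 40.0
```

>>> {"name": "servo_tool", "arguments": {
  "plan": [
    [10, 0, 0, 0.03, 0, 0, 0],
    [10, 0, 0, 0.02, 0, 0, 0],
    [10, 0, 0, 0.015, 0, 0, 0],
    [10, 0, 0, 0.006, 0, 0, 0],
    [10, 0, 0, 0, 0, 0, 0],
    [10, 0, 0, 0, 0, 0, 0],
    [10, 0, 0, 0, 0, 0, 0],
    [10, 0, 0, 0, 0, 0, 0]
  ]
}}

```text
time_s: 11.25
ee_pos: [0.4678, -0.0223, 0.0257]
eef_rot: [3.141, 0.0, 1.57]
force: [-0.2, 0.2, -2.7]
grip_width: 0.0215
grip_force: 40.0
```

Run:
```python
from h import *
cs=snap('scene'); W=cloud(cs)
im=cs['pixels'][140:340,140:390,::-1]
cv2.imwrite('pics/a3.png',cv2.resize(im,None,fx=3,fy=3))
m=(abs(W[...,0]-.48)<.03)&(abs(W[...,1]+.075)<.015); print('lid top z',np.nanmedian(W[m][:,2]))
m=(abs(W[...,0]-.46)<.04)&(abs(W[...,1]-.09)<.01); print('bench z',np.nanmedian(W[m][:,2]))
c=snap('top'); np.savez('top3.npz',W=cloud(c),px=c['pixels'])
o=ctrl.get_obs();print(o['ee_pos'],o['force'])
```

```text
lid top z 0.2955313310663249
bench z -0.0012001818871811287
[ 0.46767324 -0.02224106  0.02559994] [-0.37422153 -0.21341332 -2.4485184 ]
```

View pics/a3.png

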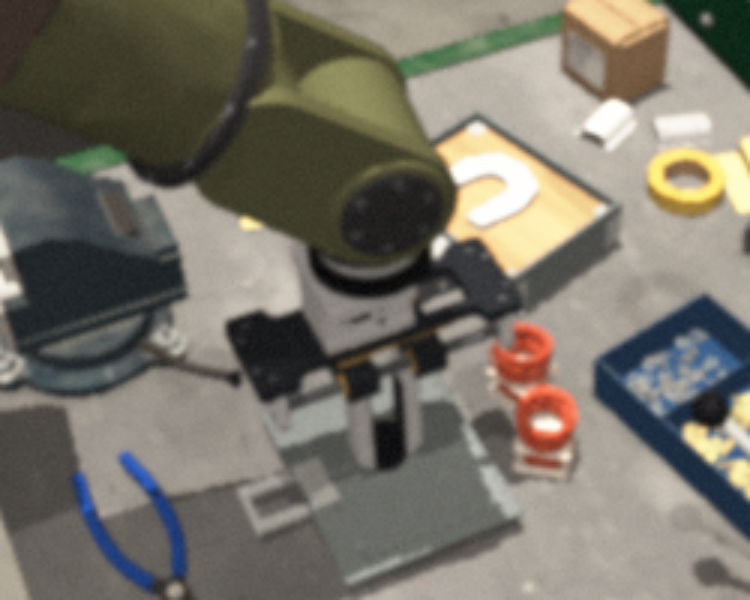

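The lid hangs level just above the bench at (390,500), and the yoke is visible in the case at (500,190). Now lowering the last millimetres.

>>> {"name": "servo_tool", "arguments": {
  "plan": [
    [10, 0, 0, 0.002, 0, 0, 0],
    [10, 0, 0, 0.002, 0, 0, 0],
    [10, 0, 0, 0.002, 0, 0, 0],
    [10, 0, 0, 0.001, 0, 0, 0],
    [10, 0, 0, 0, 0, 0, 0],
    [10, 0, 0, 0, 0, 0, 0],
    [10, 0, 0, 0, 0, 0, 0],
    [10, 0, 0, 0, 0, 0, 0]
  ]
}}

```text
time_s: 12.35
ee_pos: [0.4675, -0.0222, 0.0188]
eef_rot: [-3.141, 0.0, 1.57]
force: [-4.4, 0.2, 5.7]
grip_width: 0.0216
grip_force: 40.0
```

>>> {"name": "servo_tool", "arguments": {
  "plan": [
    [10, 0, 0, -0.0005, 0, 0, 0],
    [40, 0, 0, 0, 0, 0, 0],
    [45, 0, 0, 0, 0, 0, 0],
    [45, 0, 0, 0, 0, 0, 0],
    [45, 0, 0, -0.015, 0, 0, 0],
    [45, 0, 0, -0.04, 0, 0, 0],
    [60, 0, 0, -0.05, 0, 0, 0],
    [80, 0, 0, -0.05, 0, 0, 0]
  ]
}}

```text
time_s: 13.35
ee_pos: [0.4673, -0.0222, 0.1766]
eef_rot: [3.141, 0.0, 1.57]
force: [-0.5, 0.1, -0.1]
grip_width: 0.0592
grip_force: 0.0
```

Run:
```python
from h import *
c=snap('top');W=cloud(c);px=c['pixels'];z=W[...,2]
cv2.imwrite('pics/t4.png',cv2.resize(px[170:330,150:390,::-1],None,fx=3.3,fy=3.3))
hsv=cv2.cvtColor(px,cv2.COLOR_RGB2HSV)
L=((W[...,:2]-CASE[0][:2])@np.array([[np.cos(CASE[1]),-np.sin(CASE[1])],[np.sin(CASE[1]),np.cos(CASE[1])]]))
m=(hsv[...,1]<50)&(abs(L[...,0])<.052)&(abs(L[...,1])<.072)&(hsv[...,2]>150)
n,lab,st,ce=cv2.connectedComponentsWithStats(m.astype(np.uint8))
i=1+st[1:,4].argmax();m=lab==i;print(st[i],ce[i],np.nanmedian(z[m]))
# rays onto plane z=.042
T=c['pose'];v,u=np.nonzero(m)
p=cv2.undistortPoints(np.stack([u,v],-1).reshape(-1,1,2).astype(float),c['mtx'],np.array(c['dist'])).reshape(-1,2)
d=np.c_[p[:,0],-p[:,1],-np.ones(len(p))]@T[:3,:3].T; s=(.042-T[2,3])/d[:,2]
P=(T[:3,3]+d*s[:,None])[:,:2]*1000
r=cv2.minAreaRect(P.astype(np.float32));print('rect',r)
(cc,rad)=cv2.minEnclosingCircle(P.astype(np.float32));print(cc,rad,'cent',P.mean(0), 'local', [ (np.array(r[0])/1000-CASE[0][:2])@np.array([[np.cos(CASE[1]),-np.sin(CASE[1])],[np.sin(CASE[1]),np.cos(CASE[1])]])])
b=(abs(W[...,0]-.48)<.03)&(abs(W[...,1]+.075)<.015); print('lid top z',np.nanmedian(z[b]))
o=ctrl.get_obs();print(o['ee_pos'],o['qpos'])
```

```text
[195 218  37  38 760] [211.94736842 234.14605263] 0.041316139009207054
rect ((645.9857788085938, 178.69873046875), (72.16425323486328, 71.70126342773438), 11.896376609802246)
(640.7476806640625, 177.48922729492188) 42.143245697021484 cent [648.30560235 179.08952632] local [array([0.00509129, 0.00896736])]
lid top z 0.4787012144134021
[ 0.46964356 -0.0224306   0.18297859] [-1.25659176e-01  1.37026173e-01  1.77383957e+00  2.39813105e-05
  1.22120500e+00 -1.24734655e-01]
```

View pics/t4.png

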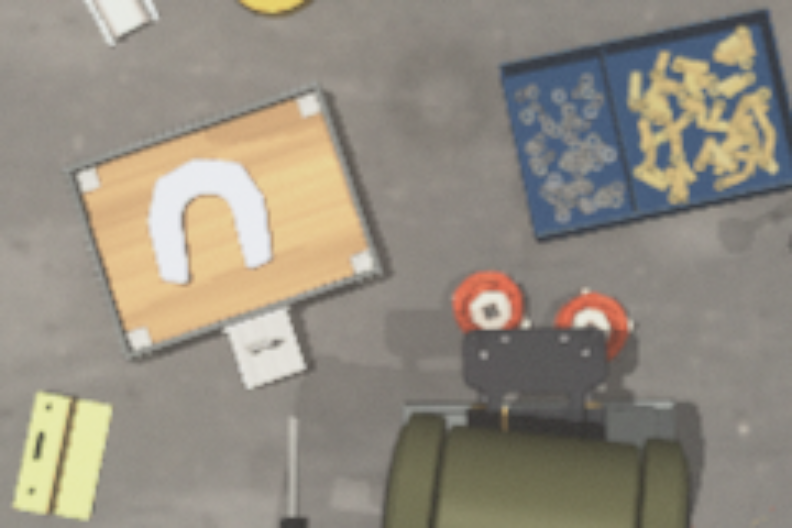

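The yoke lies on the wooden insert at crop (210,220), round end away from the robot, legs toward the staple. The lid is on the bench under the arm.

```bash
cat >> h.py <<'E'
Y=(np.array([.646,.1787,0]),.2076)
E
python3 - <<'E'
from h import *
R=down(Y[1],.384); g=w(Y,-.024,0,0)
plan([([g[0],g[1],.12],R,9),([g[0],g[1],.0375],R,4)])
E
```

```text
at [ 0.4696 -0.0224  0.183 ] [3.132e+00 1.000e-03 1.570e+00] t 13.4
[0.0218, 0.0169, 0.0071, -0.028, 0.035, 0.15] 29 8.9
[0.0238, 0.0133, 0.0084, -0.028, 0.035, 0.15] 29 8.9
[0.0252, 0.0093, 0.0095, -0.028, 0.035, 0.15] 29 8.9
[0.0259, 0.0052, 0.0107, -0.028, 0.035, 0.15] 29 8.9
[0.026, 0.001, 0.0117, -0.028, 0.035, 0.15] 29 8.9
[0.0254, -0.0032, 0.0125, -0.028, 0.035, 0.15] 29 8.9
[0.0242, -0.0072, 0.0133, -0.028, 0.035, 0.15] 29 8.9
[0.0223, -0.0111, 0.0138, -0.028, 0.035, 0.15] 29 8.9
[0.0199, -0.0147, 0.0142, -0.028, 0.035, 0.15] 29 8.9
-
[-0.0077, -0.0, 0.0191, 0.0, 0.0, 0.0] 21 0.0
[-0.0077, -0.0, 0.0191, 0.0, 0.0, 0.0] 21 0.0
[-0.0077, -0.0, 0.0191, 0.0, 0.0, 0.0] 21 0.0
[-0.0077, -0.0, 0.0191, 0.0, 0.0, 0.0] 21 0.0
-
```

>>> {"name": "servo_tool", "arguments": {
  "plan": [
    [100, 0.022, 0.017, 0.007, -0.028, 0.035, 0.15],
    [100, 0.024, 0.0135, 0.0085, -0.028, 0.035, 0.15],
    [100, 0.025, 0.0095, 0.0095, -0.028, 0.035, 0.15],
    [100, 0.026, 0.005, 0.0105, -0.028, 0.035, 0.15],
    [100, 0.026, 0.001, 0.0115, -0.028, 0.035, 0.15],
    [100, 0.0255, -0.003, 0.0125, -0.028, 0.035, 0.15],
    [100, 0.024, -0.007, 0.0135, -0.028, 0.035, 0.15],
    [100, 0.0225, -0.011, 0.014, -0.028, 0.035, 0.15]
  ]
}}

```text
time_s: 14.4
ee_pos: [0.6046, 0.1526, 0.1175]
eef_rot: [3.119, -0.339, 0.357]
force: [0.6, 0.5, 0.3]
grip_width: 0.0937
grip_force: 0.0
```

>>> {"name": "servo_tool", "arguments": {
  "plan": [
    [100, 0.02, -0.0145, 0.014, -0.028, 0.035, 0.15],
    [100, 0, 0, 0, 0, 0, 0],
    [100, 0, 0, 0, 0, 0, 0],
    [100, 0, 0, 0, 0, 0, 0],
    [100, 0, 0, 0, 0, 0, 0],
    [100, 0, 0, 0, 0, 0, 0],
    [100, 0, 0, 0, 0, 0, 0],
    [100, 0, 0, 0, 0, 0, 0]
  ]
}}

```text
time_s: 15.4
ee_pos: [0.621, 0.1735, 0.1098]
eef_rot: [-3.138, -0.373, 0.202]
force: [1.1, 0.2, 0.3]
grip_width: 0.0944
grip_force: 0.0
```

Run:
```python
from h import *
R=down(Y[1],.384); g=w(Y,-.024,0,0)
plan([([g[0],g[1],.06],R,2),([g[0],g[1],.0375],R,2)])
c=snap('top');W=cloud(c)
m=(abs(W[...,0]-.50)<.01)&(abs(W[...,1]+.06)<.03); print('lid top z',np.nanpercentile(W[m][:,2],[10,50,90]))
```

```text
at [0.621  0.1735 0.1098] [-3.138 -0.373  0.202] t 15.4
[-0.0084, 0.0001, 0.0235, -0.001, 0.006, -0.002] 25 0.3
[-0.0085, 0.0001, 0.0234, -0.001, 0.006, -0.002] 25 0.3
-
[-0.0042, -0.0, 0.0104, 0.0, 0.0, 0.0] 11 0.0
[-0.0042, -0.0, 0.0104, 0.0, 0.0, 0.0] 11 0.0
-
lid top z [0.00989935 0.01347787 0.01641363]
```

Lid plate top reads about 13 mm, so it lies flat. Descending on the yoke.

>>> {"name": "servo_tool", "arguments": {
  "plan": [
    [100, -0.0085, 0, 0.0235, -0.001, 0.006, -0.002],
    [100, -0.0085, 0, 0.0235, -0.001, 0.006, -0.002],
    [100, -0.0042, 0, 0.0105, 0, 0, 0],
    [100, -0.0042, 0, 0.0105, 0, 0, 0],
    [100, 0, 0, 0, 0, 0, 0],
    [60, 0, 0, 0, 0, 0, 0],
    [60, 0, 0, 0, 0, 0, 0],
    [60, 0, 0, 0, 0, 0, 0]
  ],
  "force": 30
}}

```text
time_s: 16.45
ee_pos: [0.6227, 0.174, 0.0375]
eef_rot: [3.141, -0.385, 0.206]
force: [-0.6, 0.0, 1.0]
grip_width: 0.0682
grip_force: 30.2
```

>>> {"name": "servo_tool", "arguments": {
  "plan": [
    [60, 0, 0, 0, 0, 0, 0],
    [60, 0, 0, 0, 0, 0, 0],
    [60, 0, 0, 0, 0, 0, 0],
    [60, 0, 0, 0, 0, 0, 0],
    [60, 0, 0, 0, 0, 0, 0],
    [60, 0, 0, 0, 0, 0, 0],
    [60, 0, 0, 0, 0, 0, 0],
    [60, 0, 0, 0, 0, 0, 0]
  ]
}}

```text
time_s: 17.45
ee_pos: [0.6227, 0.174, 0.0375]
eef_rot: [3.141, -0.385, 0.206]
force: [-1.4, 0.2, 5.2]
grip_width: 0.0676
grip_force: 30.2
```

>>> {"name": "servo_tool", "arguments": {
  "plan": [
    [60, 0.002, 0, -0.0045, 0, 0, 0],
    [60, 0.004, 0, -0.009, 0, 0, 0],
    [60, 0.006, 0, -0.0145, 0, 0, 0],
    [60, 0.009, 0, -0.023, 0, 0, 0],
    [60, 0.009, 0, -0.023, 0, 0, 0],
    [60, 0, 0, 0, 0, 0, 0],
    [60, 0, 0, 0, 0, 0, 0],
    [60, 0, 0, 0, 0, 0, 0]
  ]
}}

```text
time_s: 18.45
ee_pos: [0.6221, 0.1739, 0.1159]
eef_rot: [3.141, -0.383, 0.207]
force: [-1.1, -0.5, -0.5]
grip_width: 0.0677
grip_force: 29.8
```

Run:
```python
from h import *
o=ctrl.get_obs();print(o['ee_pos'],o['eef_rot'],o['grip_width'],o['grip_force'])
a=snap('top')['pixels'][170:310,150:330,::-1];b=snap('scene')['pixels'][130:270,230:410,::-1]
cv2.imwrite('pics/a5.png',cv2.resize(np.hstack([a,b]),None,fx=2.2,fy=2.2,interpolation=cv2.INTER_CUBIC))
```

```text
[0.62207548 0.17385564 0.11592677] [ 3.14139553 -0.383235    0.20650273] 0.0677436211123908 29.80757081299089
```

View pics/a5.png

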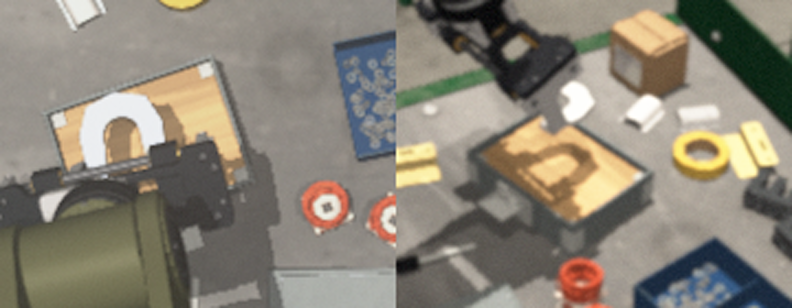

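The yoke is held by both legs clear of the case. I'll check its level and pose in the hand, and plan the transfer.

Run:
```python
from h import *
c=snap('top');W=cloud(c);px=c['pixels'];hsv=cv2.cvtColor(px,cv2.COLOR_RGB2HSV)
o=ctrl.get_obs();p=o['ee_pos'];yaw=o['eef_rot'][2]
D=W-p; lx=D[...,0]*np.cos(yaw)+D[...,1]*np.sin(yaw);ly=-D[...,0]*np.sin(yaw)+D[...,1]*np.cos(yaw)
m=(hsv[...,1]<50)&(hsv[...,2]>150)&(lx>.012)&(lx<.075)&(abs(ly)<.05)&(W[...,2]>.09)&(W[...,2]<.16)
A=np.c_[lx[m],ly[m],np.ones(m.sum())];s,*_=np.linalg.lstsq(A,W[...,2][m],rcond=None)
print(m.sum(),'slopes deg',np.degrees(s[:2]),'z at tcp rel',s[2]-p[2],'x max',np.percentile(lx[m],[0,99.5]),'y',np.percentile(ly[m],[.5,99.5]))
T=down(G[1],.384)
def gp(x,z): return w(G,x-.024,0,z)
plan([([.60,-.06,.13],down(-.13,.384),5),(gp(-.055,.1),T,4),(gp(-.055,.0245),T,4)])
```

```text
589 slopes deg [-1.24009806 -0.00619467] z at tcp rel 0.004146446677514418 x max [0.01201944 0.05853182] y [-0.03458629  0.0351388 ]
at [0.6223 0.1739 0.1164] [ 3.141 -0.384  0.206] t 18.6
[-0.0119, 0.0449, -0.0077, -0.025, -0.0, 0.062] 47 3.9
[-0.0091, 0.0457, -0.0066, -0.025, -0.0, 0.062] 47 3.9
[-0.0062, 0.0463, -0.0054, -0.025, -0.0, 0.062] 47 3.9
[-0.0033, 0.0468, -0.0043, -0.025, -0.0, 0.062] 47 3.9
[-0.0004, 0.047, -0.0031, -0.025, -0.0, 0.062] 47 3.9
-
[-0.0114, 0.0505, 0.0035, -0.032, 0.0, 0.079] 52 4.9
[-0.0074, 0.0511, 0.0051, -0.032, -0.0, 0.079] 52 4.9
[-0.0033, 0.0513, 0.0068, -0.032, -0.0, 0.079] 52 4.9
[0.0008, 0.0512, 0.0084, -0.032, -0.0, 0.079] 52 4.9
-
[-0.0071, -0.0, 0.0175, 0.0, 0.0, 0.0] 19 0.0
[-0.0071, -0.0, 0.0175, 0.0, 0.0, 0.0] 19 0.0
[-0.0071, -0.0, 0.0175, 0.0, 0.0, 0.0] 19 0.0
[-0.0071, -0.0, 0.0175, 0.0, 0.0, 0.0] 19 0.0
-
```

Run:
```python
from h import *
T=down(G[1],.384)
def gp(x,z): return w(G,x-.024,0,z)
plan([([.50,-.08,.13],down(-.13,.384),6),(gp(-.085,.1),T,4),(gp(-.055,.05),T,3),(gp(-.055,.0245),T,2)])
```

```text
at [0.6223 0.1739 0.1164] [ 3.141 -0.384  0.206] t 18.6
[-0.0257, 0.0372, -0.0128, -0.021, -0.0, 0.052] 47 3.2
[-0.0237, 0.0388, -0.012, -0.021, -0.0, 0.052] 47 3.2
[-0.0217, 0.0402, -0.0112, -0.021, -0.0, 0.052] 47 3.2
[-0.0195, 0.0415, -0.0103, -0.021, -0.0, 0.052] 47 3.2
[-0.0174, 0.0427, -0.0095, -0.021, -0.0, 0.052] 47 3.2
[-0.0151, 0.0437, -0.0085, -0.021, -0.0, 0.052] 47 3.2
-
[0.0044, 0.0398, 0.0099, -0.032, 0.0, 0.079] 41 4.9
[0.0076, 0.0389, 0.0111, -0.032, -0.0, 0.079] 41 4.9
[0.0106, 0.0379, 0.0124, -0.032, -0.0, 0.079] 41 4.9
[0.0136, 0.0365, 0.0136, -0.032, -0.0, 0.079] 41 4.9
-
[0.003, 0.0, 0.0192, 0.0, 0.0, 0.0] 19 0.0
[0.003, 0.0, 0.0192, 0.0, 0.0, 0.0] 19 0.0
[0.003, 0.0, 0.0192, 0.0, 0.0, 0.0] 19 0.0
-
[-0.0048, -0.0, 0.0118, 0.0, 0.0, 0.0] 13 0.0
[-0.0048, -0.0, 0.0118, 0.0, 0.0, 0.0] 13 0.0
-
```

>>> {"name": "servo_tool", "arguments": {
  "plan": [
    [60, -0.0255, 0.037, -0.013, -0.021, 0, 0.052],
    [60, -0.0235, 0.039, -0.012, -0.021, 0, 0.052],
    [60, -0.0215, 0.04, -0.011, -0.021, 0, 0.052],
    [60, -0.0195, 0.0415, -0.0105, -0.021, 0, 0.052],
    [60, -0.0175, 0.0425, -0.0095, -0.021, 0, 0.052],
    [60, -0.015, 0.0435, -0.0085, -0.021, 0, 0.052],
    [60, 0.0045, 0.04, 0.01, -0.032, 0, 0.079],
    [60, 0.0075, 0.039, 0.011, -0.032, 0, 0.079]
  ]
}}

```text
time_s: 19.6
ee_pos: [0.5057, -0.1619, 0.1159]
eef_rot: [-3.141, -0.386, -0.304]
force: [0.3, 0.2, -1.3]
grip_width: 0.0679
grip_force: 29.8
```

>>> {"name": "servo_tool", "arguments": {
  "plan": [
    [60, 0.0105, 0.038, 0.0125, -0.032, 0, 0.079],
    [60, 0.0135, 0.0365, 0.0135, -0.032, 0, 0.079],
    [60, 0.003, 0, 0.019, 0, 0, 0],
    [60, 0.003, 0, 0.019, 0, 0, 0],
    [60, 0.003, 0, 0.019, 0, 0, 0],
    [60, 0, 0, 0, 0, 0, 0],
    [60, 0, 0, 0, 0, 0, 0],
    [60, 0, 0, 0, 0, 0, 0]
  ]
}}

```text
time_s: 20.6
ee_pos: [0.5375, -0.2549, 0.0521]
eef_rot: [-3.141, -0.386, -0.471]
force: [-0.6, -0.2, -0.5]
grip_width: 0.0675
grip_force: 29.8
```

Run:
```python
from h import *
T=down(G[1],.384)
def gp(x,z): return w(G,x-.024,0,z)
plan([(gp(-.055,.0245),T,2),(gp(.008,.0245),T,5)])
c=snap('top');px=c['pixels'];W=cloud(c);hsv=cv2.cvtColor(px,cv2.COLOR_RGB2HSV)
a=px[150:330,340:540,::-1];b=snap('scene')['pixels'][240:420,300:500,::-1]
cv2.imwrite('pics/a6.png',cv2.resize(np.hstack([a,b]),None,fx=2,fy=2,interpolation=cv2.INTER_CUBIC))
# bed / head edges refit
g=Ro.from_euler('z',-G[1]).apply((W-G[0]).reshape(-1,3)).reshape(W.shape)
bed=(abs(g[...,2]-.019)<.006)&(abs(g[...,0])<.2)&(abs(g[...,1])<.1)
print('bed y',np.percentile(g[bed][:,1],[.5,99.5]),'x',np.percentile(g[bed][:,0],[.5,99.5]))
hd=(abs(g[...,2]-.136)<.006)&(g[...,0]>0)&(abs(g[...,1])<.05)
print('head y',np.percentile(g[hd][:,1],[1,99]),'x',np.percentile(g[hd][:,0],[1,99]))
```

```text
at [ 0.5375 -0.2549  0.0521] [-3.141 -0.386 -0.471] t 20.6
[-0.0053, 0.0003, 0.0128, -0.0, -0.001, 0.0] 14 0.1
[-0.0052, 0.0003, 0.0128, -0.0, -0.001, 0.0] 14 0.1
-
[0.0117, 0.0, 0.0047, 0.0, 0.0, 0.0] 13 0.0
[0.0117, -0.0, 0.0047, 0.0, 0.0, 0.0] 13 0.0
[0.0117, -0.0, 0.0047, 0.0, 0.0, 0.0] 13 0.0
[0.0117, -0.0, 0.0047, 0.0, 0.0, 0.0] 13 0.0
[0.0117, 0.0, 0.0047, 0.0, 0.0, 0.0] 13 0.0
-
bed y [-0.05948611  0.08791563] x [-0.08896035  0.18261713]
head y [-0.03138349  0.03098693] x [0.00146697 0.1174498 ]
```

View pics/a6.png

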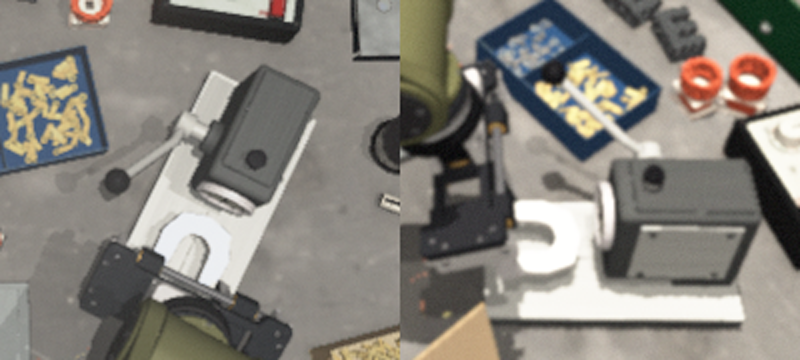

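The yoke is above the bed in front of the head, aligned with the centre line (left half (190,250); right half (550,245)). The body is clear of the lever ball. Lowering, then sliding.

>>> {"name": "servo_tool", "arguments": {
  "plan": [
    [60, -0.005, 0.0003, 0.0128, 0, 0, 0],
    [60, -0.005, 0.0003, 0.0115, 0, 0, 0],
    [60, -0.001, 0, 0.002, 0, 0, 0],
    [60, 0, 0, 0, 0, 0, 0],
    [60, 0.0045, 0, 0.002, 0, 0, 0],
    [60, 0.009, 0, 0.0037, 0, 0, 0],
    [60, 0.009, 0, 0.0037, 0, 0, 0],
    [60, 0.009, 0, 0.0037, 0, 0, 0]
  ]
}}

```text
time_s: 21.7
ee_pos: [0.5671, -0.2708, 0.0225]
eef_rot: [-3.141, -0.384, -0.471]
force: [-14.0, 5.7, 18.6]
grip_width: 0.0677
grip_force: 39.2
```

Run:
```python
from h import *
o=ctrl.get_obs();print(Ro.from_euler('z',-G[1]).apply(o['ee_pos']-G[0]),o['force'],o['grip_width'])
```

```text
[-4.52998461e-02 -5.19428107e-05  2.25213553e-02] [-14.02895348   5.72282805  18.60667939] 0.06770342764160843
```

>>> {"name": "servo_tool", "arguments": {
  "plan": [
    [60, 0.0005, 0, -0.0014, 0, 0, 0],
    [60, 0, 0, 0, 0, 0, 0],
    [60, 0.0045, 0, 0.0018, 0, 0, 0],
    [60, 0.0045, 0, 0.0018, 0, 0, 0],
    [60, 0.0045, 0, 0.0018, 0, 0, 0],
    [60, 0.0045, 0, 0.0018, 0, 0, 0],
    [60, 0, 0, 0, 0, 0, 0],
    [60, 0, 0, 0, 0, 0, 0]
  ]
}}

```text
time_s: 22.7
ee_pos: [0.5844, -0.2794, 0.024]
eef_rot: [-3.141, -0.385, -0.471]
force: [-1.0, -0.2, -0.9]
grip_width: 0.0679
grip_force: 29.8
```

Run:
```python
from h import *
o=ctrl.get_obs();print(Ro.from_euler('z',-G[1]).apply(o['ee_pos']-G[0]),Ro.from_euler('z',-G[1]).apply(o['force']),o['grip_width'],o['grip_force'])
```

```text
[-2.59925325e-02  7.61919954e-05  2.39621040e-02] [-0.80253469 -0.62114261 -0.89228674] 0.06794347430631124 29.827043098005817
```

>>> {"name": "servo_tool", "arguments": {
  "plan": [
    [60, 0.003, 0, 0.0012, 0, 0, 0],
    [60, 0.002, 0, 0.0008, 0, 0, 0],
    [60, 0.001, 0, 0.0004, 0, 0, 0],
    [60, 0.001, 0, 0.0004, 0, 0, 0],
    [60, 0.001, 0, 0.0004, 0, 0, 0],
    [60, 0, 0, 0, 0, 0, 0],
    [60, 0, 0, 0, 0, 0, 0],
    [60, 0, 0, 0, 0, 0, 0]
  ]
}}

```text
time_s: 23.7
ee_pos: [0.5921, -0.2834, 0.0241]
eef_rot: [-3.141, -0.385, -0.471]
force: [1.1, 0.0, -0.2]
grip_width: 0.0676
grip_force: 29.8
```

Run:
```python
from h import *
o=ctrl.get_obs();print(Ro.from_euler('z',-G[1]).apply(o['ee_pos']-G[0]),Ro.from_euler('z',-G[1]).apply(o['force']),o['grip_width'],o['grip_force'])
```

```text
[-1.72715113e-02  5.93309046e-05  2.40948597e-02] [ 0.93090112  0.52214178 -0.22626319] 0.06763101139333737 29.82726842092049
```

>>> {"name": "servo_tool", "arguments": {
  "plan": [
    [60, 0.001, 0, 0.0004, 0, 0, 0],
    [60, 0.001, 0, 0.0004, 0, 0, 0],
    [60, 0.001, 0, 0.0004, 0, 0, 0],
    [60, 0, 0, 0, 0, 0, 0],
    [60, 0, 0, 0, 0, 0, 0],
    [60, 0, 0, 0, 0, 0, 0],
    [60, 0, 0, 0, 0, 0, 0],
    [60, 0, 0, 0, 0, 0, 0]
  ]
}}

```text
time_s: 24.7
ee_pos: [0.594, -0.2843, 0.0233]
eef_rot: [-3.141, -0.382, -0.471]
force: [-8.5, 3.1, 2.6]
grip_width: 0.068
grip_force: 30.9
```

>>> {"name": "servo_tool", "arguments": {
  "plan": [
    [60, 0.001, 0, 0.0004, 0, 0, 0],
    [60, 0, 0, 0, 0, 0, 0],
    [80, 0, 0, 0, 0, 0, 0],
    [95, 0, 0, 0, 0, 0, 0],
    [95, 0, 0, 0, 0, 0, 0],
    [95, -0.008, 0, -0.0035, 0, 0, 0],
    [95, -0.011, 0, -0.0045, 0, 0, 0],
    [95, -0.011, 0, -0.0045, 0, 0, 0]
  ]
}}

```text
time_s: 25.7
ee_pos: [0.5661, -0.2701, 0.0244]
eef_rot: [-3.141, -0.385, -0.471]
force: [-0.1, -0.0, 0.5]
grip_width: 0.0896
grip_force: 0.0
```

>>> {"name": "servo_tool", "arguments": {
  "plan": [
    [95, -0.004, 0, -0.0015, 0, 0, 0],
    [45, 0, 0, 0, 0, 0, 0],
    [45, 0, 0, 0, 0, 0, 0],
    [45, 0, 0, 0, 0, 0, 0],
    [45, 0, 0, 0, 0, 0, 0],
    [45, 0, 0, 0, 0, 0, 0],
    [45, 0, 0, 0, 0, 0, 0],
    [45, 0, 0, 0, 0, 0, 0]
  ]
}}

```text
time_s: 26.7
ee_pos: [0.5633, -0.2687, 0.0244]
eef_rot: [-3.141, -0.385, -0.471]
force: [0.7, 0.5, -0.4]
grip_width: 0.0419
grip_force: 0.0
```

Run:
```python
from h import *
o=ctrl.get_obs();print(Ro.from_euler('z',-G[1]).apply(o['ee_pos']-G[0]),Ro.from_euler('z',-G[1]).apply(o['force']),o['grip_width'],o['grip_force'])
a=snap('top')['pixels'][150:330,340:540,::-1];b=snap('scene')['pixels'][240:420,300:500,::-1]
cv2.imwrite('pics/a7.png',cv2.resize(np.hstack([a,b]),None,fx=2,fy=2,interpolation=cv2.INTER_CUBIC))
```

```text
[-4.96747251e-02  3.79240065e-06  2.43577486e-02] [ 0.39974562  0.79381789 -0.37825994] 0.04191351831205775 0.0
```

View pics/a7.png

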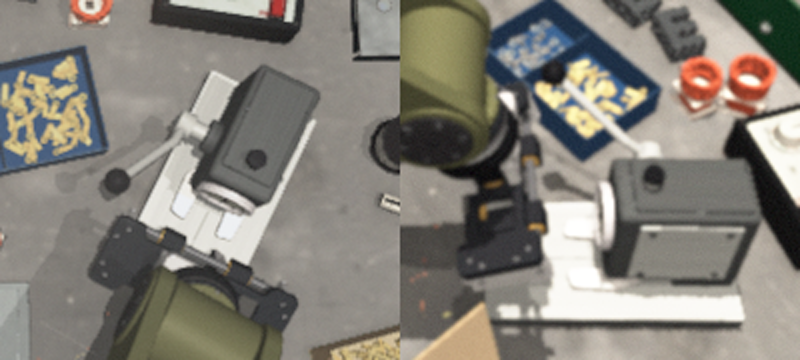

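Both legs stand out in front of the head at (183,203) and (230,220) on the left. Now a gentle seating push on both leg ends.

>>> {"name": "servo_tool", "arguments": {
  "plan": [
    [45, 0.005, 0, 0.002, 0, 0, 0],
    [45, 0.004, 0, 0.0016, 0, 0, 0],
    [45, 0.002, 0, 0.0008, 0, 0, 0],
    [45, 0.001, 0, 0.0004, 0, 0, 0],
    [45, 0.001, 0, 0.0004, 0, 0, 0],
    [45, 0, 0, 0, 0, 0, 0],
    [45, 0, 0, 0, 0, 0, 0],
    [45, 0, 0, 0, 0, 0, 0]
  ]
}}

```text
time_s: 27.8
ee_pos: [0.5757, -0.275, 0.0244]
eef_rot: [-3.141, -0.385, -0.471]
force: [-0.6, -0.5, 0.9]
grip_width: 0.0424
grip_force: 0.0
```

>>> {"name": "servo_tool", "arguments": {
  "plan": [
    [45, 0.001, 0, 0.0004, 0, 0, 0],
    [45, 0, 0, 0, 0, 0, 0],
    [45, 0, 0, 0, 0, 0, 0],
    [45, 0, 0, 0, 0, 0, 0],
    [45, 0, 0, 0, 0, 0, 0],
    [45, 0, 0, 0, 0, 0, 0],
    [45, 0, 0, 0, 0, 0, 0],
    [45, 0, 0, 0, 0, 0, 0]
  ]
}}

```text
time_s: 28.8
ee_pos: [0.5767, -0.2755, 0.0244]
eef_rot: [-3.141, -0.385, -0.471]
force: [-1.7, -0.8, 0.8]
grip_width: 0.0424
grip_force: 0.7
```

>>> {"name": "servo_tool", "arguments": {
  "plan": [
    [45, 0.001, 0, 0.0004, 0, 0, 0],
    [45, 0, 0, 0, 0, 0, 0],
    [45, 0.0005, 0, 0.0002, 0, 0, 0],
    [45, 0, 0, 0, 0, 0, 0],
    [45, 0, 0, 0, 0, 0, 0],
    [45, 0, 0, 0, 0, 0, 0],
    [45, 0, 0, 0, 0, 0, 0],
    [45, 0, 0, 0, 0, 0, 0]
  ]
}}

```text
time_s: 29.8
ee_pos: [0.5778, -0.2762, 0.0243]
eef_rot: [-3.141, -0.384, -0.471]
force: [-5.8, 0.9, 3.3]
grip_width: 0.0423
grip_force: 3.0
```

Run:
```python
from h import *
o=ctrl.get_obs();print(Ro.from_euler('z',-G[1]).apply(o['ee_pos']-G[0]),Ro.from_euler('z',-G[1]).apply(o['force']),o['moment'],o['grip_width'],o['grip_force'])
```

```text
[-3.33255835e-02 -4.89213264e-05  2.42830255e-02] [-5.60571039 -1.8345765   3.30730018] [ 0.17615428  1.31564483 -0.31126113] 0.04233913637101637 3.009128475205216
```

>>> {"name": "servo_tool", "arguments": {
  "plan": [
    [45, 0.001, 0, 0.0004, 0, 0, 0],
    [45, 0, 0, 0, 0, 0, 0],
    [45, 0, 0, 0, 0, 0, 0],
    [45, 0, 0, 0, 0, 0, 0],
    [45, 0, 0, 0, 0, 0, 0],
    [45, 0, 0, 0, 0, 0, 0],
    [45, 0, 0, 0, 0, 0, 0],
    [45, 0, 0, 0, 0, 0, 0]
  ]
}}

```text
time_s: 30.8
ee_pos: [0.5782, -0.2765, 0.0241]
eef_rot: [-3.141, -0.383, -0.471]
force: [-11.7, 3.5, 5.6]
grip_width: 0.0425
grip_force: 5.6
```

Run:
```python
from h import *
o=ctrl.get_obs();print(Ro.from_euler('z',-G[1]).apply(o['ee_pos']-G[0]),Ro.from_euler('z',-G[1]).apply(o['force']),o['grip_force'])
# retreat back/up, then over the lever ball
b=w(G,-.045,.105,0);print('ball',b)
plan([(w(G,-.055,0,.026),None,2),(w(G,-.12,.01,.10),down(G[1],.2),4),(w(G,-.09,.06,.26),down(G[1],0),5),([b[0],b[1],.20],down(G[1],0),3)])
```

```text
[-0.03279947 -0.0001063   0.02406637] [-11.98509312  -2.19918043   5.64688867] 5.587113449257686
ball [ 0.61513767 -0.17731901  0.        ]
at [ 0.5782 -0.2765  0.0241] [-3.141 -0.383 -0.471] t 30.8
[-0.0099, -0.0001, -0.005, 0.0, 0.0, 0.0] 11 0.0
[-0.0099, -0.0001, -0.005, 0.0, 0.0, 0.0] 11 0.0
-
[-0.0082, -0.0025, -0.0232, -0.0, -0.046, 0.0] 25 2.6
[-0.0092, -0.0025, -0.0228, -0.0, -0.046, 0.0] 25 2.6
[-0.0103, -0.0025, -0.0224, -0.0, -0.046, 0.0] 25 2.6
[-0.0113, -0.0025, -0.0219, -0.0, -0.046, 0.0] 25 2.6
-
[0.0122, -0.01, -0.0302, 0.0, -0.04, -0.0] 34 2.3
[0.011, -0.01, -0.0306, 0.0, -0.04, 0.0] 34 2.3
[0.0098, -0.01, -0.0311, 0.0, -0.04, -0.0] 34 2.3
[0.0085, -0.01, -0.0314, 0.0, -0.04, 0.0] 34 2.3
[0.0073, -0.01, -0.0317, -0.0, -0.04, -0.0] 34 2.3
-
[0.015, -0.015, 0.02, 0.0, 0.0, 0.0] 29 0.0
[0.015, -0.015, 0.02, 0.0, 0.0, 0.0] 29 0.0
[0.015, -0.015, 0.02, 0.0, 0.0, 0.0] 29 0.0
-
```

The reaction is stiff (12 N), so the yoke is home. Retreat and go above the lever ball with shut fingers.

>>> {"name": "servo_tool", "arguments": {
  "plan": [
    [45, -0.01, 0, -0.005, 0, 0, 0],
    [45, -0.01, 0, -0.005, 0, 0, 0],
    [30, -0.008, -0.0025, -0.023, 0, -0.046, 0],
    [10, -0.009, -0.0025, -0.023, 0, -0.046, 0],
    [0, -0.0105, -0.0025, -0.0225, 0, -0.046, 0],
    [0, -0.0115, -0.0025, -0.022, 0, -0.046, 0],
    [0, 0.012, -0.01, -0.03, 0, -0.04, 0],
    [0, 0.011, -0.01, -0.0305, 0, -0.04, 0]
  ]
}}

```text
time_s: 31.8
ee_pos: [0.5249, -0.2152, 0.1651]
eef_rot: [-3.141, -0.12, -0.471]
force: [0.3, 0.2, -0.6]
grip_width: 0.0007
grip_force: 0.0
```

>>> {"name": "servo_tool", "arguments": {
  "plan": [
    [0, 0.01, -0.01, -0.031, 0, -0.04, 0],
    [0, 0.0085, -0.01, -0.0315, 0, -0.04, 0],
    [0, 0.0075, -0.01, -0.0315, 0, -0.04, 0],
    [0, 0.015, -0.015, 0.02, 0, 0, 0],
    [0, 0.015, -0.015, 0.02, 0, 0, 0],
    [0, 0.015, -0.015, 0.02, 0, 0, 0],
    [0, 0, 0, 0, 0, 0, 0],
    [0, 0, 0, 0, 0, 0, 0]
  ]
}}

```text
time_s: 32.8
ee_pos: [0.6152, -0.1779, 0.2008]
eef_rot: [-3.141, -0.002, -0.471]
force: [-0.2, 0.4, -0.3]
grip_width: 0.0006
grip_force: 0.0
```

Run:
```python
from h import *
o=ctrl.get_obs();print(Ro.from_euler('z',-G[1]).apply(o['ee_pos']-G[0]),o['eef_rot'],o['grip_width'])
cs=snap('scene');W=cloud(cs);px=cs['pixels'].astype(int)
g=Ro.from_euler('z',-G[1]).apply((W-G[0]).reshape(-1,3)).reshape(W.shape)
m=(px.max(2)<70)&(abs(g[...,0]+.045)<.03)&(abs(g[...,1]-.105)<.03)&(g[...,2]>.12)&(g[...,2]<.18)
print(m.sum(),g[m].mean(0),g[m].min(0),g[m].max(0))
R=Ro.from_euler('xyz',o['eef_rot'])
plan([(w(G,-.045,.105,.172),down(G[1]),1)])
for L in (.1,.2,.35,.5,.65,.8,.9):
    f=.7-L;print(L,np.round([.045-.115*np.cos(f),.087+.115*np.sin(f)+.012],4))
```

```text
[-0.04467298  0.10457043  0.20079935] [-3.14124810e+00 -1.93098093e-03 -4.71052304e-01] 0.0005739989827851257
112 [-0.04376836  0.09913632  0.16373269] [-0.05275532  0.09079645  0.15475085] [-0.03349474  0.11203912  0.1701334 ]
at [ 0.6153 -0.1779  0.2011] [-3.141e+00 -2.000e-03 -4.710e-01] t 32.85
[-0.0005, -0.0005, 0.0291, -0.0, -0.002, 0.001] 29 0.1
-
0.1 [-0.0499  0.1639]
0.2 [-0.0559  0.1541]
0.35 [-0.063   0.1384]
0.5 [-0.0677  0.1218]
0.65 [-0.0699  0.1047]
0.8 [-0.0694  0.0875]
0.9 [-0.0677  0.0762]
```

>>> {"name": "servo_tool", "arguments": {
  "plan": [
    [0, 0, 0, 0.027, 0, 0, 0],
    [0, -0.005, 0, 0.01, 0, 0, 0],
    [0, -0.006, 0, 0.01, 0, 0, 0],
    [0, -0.007, 0, 0.016, 0, 0, 0],
    [0, -0.005, 0, 0.016, 0, 0, 0],
    [0, -0.002, 0, 0.017, 0, 0, 0],
    [0, 0, 0, 0.0175, 0, 0, 0],
    [0, 0.001, 0, 0.007, 0, 0, 0]
  ]
}}

```text
time_s: 33.85
ee_pos: [0.5941, -0.1667, 0.0778]
eef_rot: [-3.142, 0.0, -0.471]
force: [-0.7, 0.3, 2.3]
grip_width: 0.0007
grip_force: 1.0
```

>>> {"name": "servo_tool", "arguments": {
  "plan": [
    [0, 0.001, 0, 0.002, 0, 0, 0],
    [0, 0, 0, 0.0015, 0, 0, 0],
    [0, 0, 0, 0.001, 0, 0, 0],
    [0, 0, 0, 0, 0, 0, 0],
    [0, 0, 0, 0, 0, 0, 0],
    [0, 0, 0, 0, 0, 0, 0],
    [0, 0, 0, 0, 0, 0, 0],
    [0, 0, 0, 0, 0, 0, 0]
  ]
}}

```text
time_s: 34.85
ee_pos: [0.5956, -0.1673, 0.0758]
eef_rot: [-3.141, -0.002, -0.471]
force: [-2.9, 1.1, 7.3]
grip_width: 0.0004
grip_force: 3.4
```

>>> {"name": "servo_tool", "arguments": {
  "plan": [
    [0, 0, 0, 0.001, 0, 0, 0],
    [0, 0, 0, 0.001, 0, 0, 0],
    [0, 0, 0, 0, 0, 0, 0],
    [0, 0, 0, 0, 0, 0, 0],
    [0, 0, 0, 0, 0, 0, 0],
    [0, 0, 0, 0, 0, 0, 0],
    [0, 0, 0, 0, 0, 0, 0],
    [0, 0, 0, 0, 0, 0, 0]
  ]
}}

```text
time_s: 35.85
ee_pos: [0.5959, -0.1674, 0.0752]
eef_rot: [-3.141, -0.003, -0.471]
force: [-7.5, 3.5, 19.3]
grip_width: 0.0004
grip_force: 9.1
```

The lever is at its hard stop (19 N, no further travel). Lifting straight off, moving clear and taking a last look.

>>> {"name": "servo_tool", "arguments": {
  "plan": [
    [0, 0, 0, -0.004, 0, 0, 0],
    [0, 0, 0, -0.02, 0, 0, 0],
    [0, 0, 0, -0.05, 0, 0, 0],
    [0, 0, 0, -0.06, 0, 0, 0],
    [0, -0.05, 0, -0.03, 0, 0, 0],
    [0, -0.06, 0, 0, 0, 0, 0],
    [0, -0.06, 0, 0, 0, 0, 0],
    [0, 0, 0, 0, 0, 0, 0]
  ]
}}

```text
time_s: 36.85
ee_pos: [0.4414, -0.0888, 0.2373]
eef_rot: [-3.141, -0.002, -0.47]
force: [0.5, -0.3, -0.4]
grip_width: 0.0001
grip_force: 0.0
```

>>> {"name": "servo_tool", "arguments": {
  "plan": [
    [0, 0, -0.05, 0, 0, 0, 0],
    [0, 0, -0.05, 0, 0, 0, 0],
    [0, 0, -0.05, 0, 0, 0, 0],
    [0, 0, 0, 0, 0, 0, 0],
    [0, 0, 0, 0, 0, 0, 0],
    [0, 0, 0, 0, 0, 0, 0],
    [0, 0, 0, 0, 0, 0, 0],
    [0, 0, 0, 0, 0, 0, 0]
  ]
}}

```text
time_s: 37.85
ee_pos: [0.5116, 0.0432, 0.2369]
eef_rot: [-3.141, -0.001, -0.472]
force: [-0.1, -0.7, -0.4]
grip_width: 0.0004
grip_force: 0.0
```

Run:
```python
from h import *
c=snap('top','end.png');cs=snap('scene')
W=cloud(cs);px=cs['pixels'].astype(int)
g=Ro.from_euler('z',-G[1]).apply((W-G[0]).reshape(-1,3)).reshape(W.shape)
m=(px.max(2)<70)&(abs(g[...,0]+.065)<.025)&(abs(g[...,1]-.105)<.025)&(g[...,2]>.04)&(g[...,2]<.12)
print('ball',m.sum(),g[m].mean(0),g[m].max(0))
Wt=cloud(c);gt=Ro.from_euler('z',-G[1]).apply((Wt-G[0]).reshape(-1,3)).reshape(Wt.shape)
y=(abs(gt[...,2]-.028)<.004)&(gt[...,0]<0)&(gt[...,0]>-.06)&(abs(gt[...,1])<.05)
for s in (1,-1):
    k=y&(s*gt[...,1]>.012);print('leg',k.sum(),gt[k].min(0) if k.any() else 0)
a=c['pixels'][180:330,150:490,::-1];b=cs['pixels'][160:420,180:520,::-1]
cv2.imwrite('pics/end2.png',cv2.resize(np.vstack([a,b]),None,fx=1.45,fy=1.45))
```

```text
ball 81 [-0.06610103  0.09852147  0.07083038] [-0.05740473  0.10998541  0.07710299]
leg 106 [-0.05660628  0.01651304  0.02402135]
leg 115 [-0.05355133 -0.04561531  0.0240877 ]
```

View pics/end2.png

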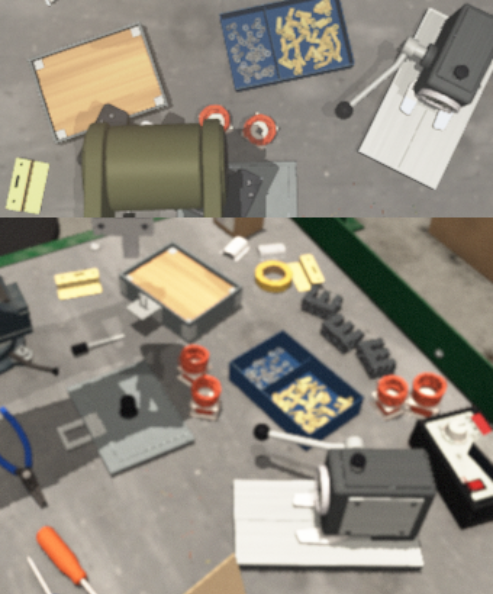

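The case is empty, the lid lies flat at (130,420), the pin is on the bench at (95,345), both legs stand evenly in front of the head, and the lever is down. The coils and bracket look undisturbed.

```bash
python3 -c "
from station import ctrl
print(ctrl.hand_in())"
```

```text
the job is handed in; nothing more can be done
None
```

The job is handed in after about 38 s of the 72 s allowed: the pin and lid are on the bench, the yoke is home against the stops, the lever is fully down, and the bystanders look undisturbed; the handed-in result came back without a verdict.

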